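# Press a sample vial onto the depth stop of a sprung vial gauge and hold it there

## Task

Take the tall capped vial that stands by itself on the bench (not one in the rack, not the short one) and put it foot down into the round well of the metal gauge block. Press it straight down against the sprung plunger until you feel its foot come up hard on the depth stop, whose height is set anew each time, and finish there: the program ends while you are still gripping it and holding it upright and firmly down on the stop, without forcing it (the spring lifts it again if you let go). Leave the short vial, the beaker and the stopper where they stand.

Things in the scene. Friction and masses are not known exactly. Their poses are not given: they have to be found in the camera images.
- vial_mid (a point): centre (half-way up) of the tall capped glass vial: 28 mm across, 95 mm high, about 55 g (can be 40 to 90 g), glass body up to 81 mm above its foot, cap above that. It stands upright on the bench with its foot 47.5 mm below this point; z axis up along the vial. Grip it high on the body (60 to 75 mm above the foot) so that the fingers stay clear above the gauge.
- vial_foot (a point): centre of the vial's flat underside, 47.5 mm below vial_mid
- well_mouth (a point): centre of the well's mouth, in the top face of the gauge's metal block, 45 mm above the bench. The block is 84 x 84 mm and fixed to the bench; a lower grey housing (84 x 62 x 36 mm high, black screen and three keys) joins it on the gauge's +y side, a small black thumb screw (only a fitting, leave it) on the -y side. The well is round, vertical, 34 mm across with a 3 mm chamfered mouth. z up.
- plunger (a joint): travel in m of the sprung plunger, a steel disc 16 mm across in the middle of the well: 0 at rest, when its top is 8 mm below the mouth, growing as it is pressed down. The spring pushes up with 2 N at rest plus 0.2 N per mm (about 3.6 to 6 N at the stop). It can travel 26 mm, farther than the stop lets the vial go.
- depth_stop: steel ring lying in the well round the plunger (20 mm hole, fills the well to the wall): the hard stop for the vial's foot. The origin is the centre of the ring's underside; its upper face, where the foot seats, is 6 mm higher. The upper face lies 16 to 28 mm below the well's mouth, different each time, and does not move when pressed.
- short_vial: bystander: short capped vial, 27 mm across, 62 mm high, origin in the centre of its underside
- beaker: bystander: glass beaker, 54 mm across, 71 mm high, origin in the centre of its underside
- stopper: bystander: black rubber stopper, 24 mm across, 25 mm high, origin in the centre of its underside
- vial: the tall vial as a body; origin in the centre of its underside
There are look-alikes about, which are no part of the job. Leave any purple or red look-alike of the vial alone.

How it is judged:
By the outcome, as a careful person would: the job done as asked, in the order asked, and still so for the second after the job is handed in, while the arm keeps its last pose, push and grip.
It also fails if it takes over 51 s, if anything falls off the work surface, if the arm or the gripper's body presses on something with over 40 N, if the wrist force passes 120 N, or if a joint passes its speed limit or range.

## Robot

A 6-joint arm with a two-finger parallel gripper is mounted at the origin on a cart in front of the work surface, level with it; the furniture and walls round the work are solid. World frame = base frame: x ahead of the robot, y to its left, z up, the work surface at z = 0. Lengths are in mm, angles in rad, forces in N, time in s.
With the tool pointing down it reaches from about 350 to 975 mm from the base axis. Payload 17.4 kg.
Tool frame: the origin (TCP) lies between the finger pads; the fingertips stand 25 mm ahead of it and the grasp point (between the pads) lies 6 mm ahead of it; z points along the fingers, y is the line along which they close (so a half turn about z gives the same grasp; the last joint's range is limited). The gripper opens to 85 mm and grips with 20 to 120 N. Pads are 22 mm wide; open, the fingers measure 114 mm over their backs; the gripper's body (76 mm by 85 mm) begins 54 mm behind the grasp point. The pads swing forward as they close: fully open they stand 13 mm farther back than shut.
Start: joints at [1.071, 0.116, 1.442, -0, 1.584, -0.038], TCP at [300.762, 604.297, 224.203] pointing down, gripper open.
Joint ranges: [-2.83, 2.83], [-0.83, 2.19], [0.07, 2.5], [-1.14, 4.28], [0.01, 3], [-2.97, 2.97]. Speed limits (rad/s): [1.89, 1.89, 2.22, 3.14, 3.14, 3.14].

## Interface

Orientations are given as a rotation vector (axis times angle).
In Python, from cell import ctrl gives the robot as it stands. The module is installed in compiled form; this text tells all that it offers.
- The arm moves only by the tool drive_tool, never from a script. Its argument "targets" is a list of rows, each an object of numbers: "jaw": the finger opening in m, from 0 to 0.0854; "dx", "dy", "dz": the shift along the tool's x, y, z in m; "wx", "wy", "wz": the turn, a rotation vector about the tool's x, y, z in rad. A call has exactly 8 rows; each row shifts and turns the commanded pose from where the row before left it, along the tool's axes as they then stand; what a row does not reach is not made up. A row lasts 1/12 s, in which the tool goes at most 41.7 mm and 7.16 degrees, less where a joint would pass 70% of its speed; a pose out of reach is approached as far as the arm can. A call is refused whole if a number of a shift passes 0.0417 or a number of a turn 0.125, either way. A call with a gripper value outside its range is refused whole. The fingers move at their own pace and stop on an object; "grip_force" is the grip in N (left out, the last holds). Time passes only in rows, so rows that do not move let the fingers close, or fill a call up. It gives the time, the measured TCP pose, the force, the opening and the grip force at its end, in the units of the state.
- ctrl.state(): the state, without advancing time (a new reading comes with each control period).
- ctrl.grab_frame(name): name is "scene" or "top"; returns (picture, depth): 480x640x3 uint8, red, green, blue; 480x640 float32, mm along the optical axis (not along the pixel's ray), 0 where there is no reading.
- ctrl.camera_info(name): a dict with "fx", "fy", "cx", "cy" (pixels), "k1" (the pictures are not rectified: a ray, as slopes to the right and down, at radius r is drawn at 1 + k1 r^2 times it, then the intrinsics apply), "origin" and "attitude" of the camera in the world. Camera axes: x right, y up, looking along -z (the intrinsics and any distortion apply to the point x, -y, -z); pixel columns grow to the right and rows downward; lengths in mm; the calibration is good to about 2 mm. A picture is of the moment at which its call begins. camera_info takes no time and is no camera call.
- ctrl.job_done(): hands the job in; it is judged then, once.
The state is a dict: "time_s": time; "q": joint angles; "qd": joint speeds; "joint_efforts": joint torques, N m; "tcp_pos": TCP position; "tcp_rot": TCP orientation; "force": force on the tool from outside, world axes, zero at the start; "wrist_torque": the same for the moment, N m; "gripper_width": finger opening in mm; "grip_force": force on a finger pad.
Only numpy, scipy, OpenCV 4.12 (cv2) and the standard library are available. Lean on these libraries where they do the work, as an engineer would, in place of code of your own. Each camera call takes 0.05 s, during which the arm holds its last target. There are 200 camera calls.

## Working session

There is one attempt and no reset: what is moved stays moved. The work goes in short steps, Python scripts to look and compute and a tool call to move; the robot and the scene stay as the last step left them, time stands still between calls to the robot, and variables do not carry over. Pictures are saved under pics/ and viewed, at most 10 in all, crops included, and the job is handed in when it is done.

Besides the shell and the picture viewer there is one more tool, called after ">>>" as a command line: name --argument value ..., lists and objects as JSON in quotes. drive_tool: Moves the arm, as the interface text tells. Its arguments: {"type":"object","properties":{"targets":{"type":"array"},"grip_force":{"type":"number"}},"required":["targets"]}

```bash
mkdir -p pics; cat > h.py <<'E'
import numpy as np,cv2
from cell import ctrl
from scipy.spatial.transform import Rotation as R
def cam(n):
    i=ctrl.camera_info(n); a=np.array(i['attitude'],float)
    M=a if a.shape==(3,3) else (R.from_rotvec(a).as_matrix() if a.size==3 else R.from_quat(a).as_matrix())
    return i,M,np.array(i['origin'],float)
def ray(n,u,v):
    i,M,o=cam(n)
    K=np.array([[i['fx'],0,i['cx']],[0,i['fy'],i['cy']],[0,0,1]])
    p=cv2.undistortPoints(np.array([[[u,v]]],float),K,np.array([i['k1'],0,0,0.]))[0,0]
    return o,M@np.array([p[0],-p[1],-1])
def onz(n,u,v,z):
    o,d=ray(n,u,v); return o+d*(z-o[2])/d[2]
def dep(n,u,v,d):
    o,r=ray(n,u,v); return o+r*d
E
python3 - <<'E'
from h import *
for n in ('scene','top'):
    print(ctrl.camera_info(n))
    im,d=ctrl.grab_frame(n); np.savez(n+'0.npz',im=im,d=d); cv2.imwrite(f'pics/{n}0.png',im[:,:,::-1])
print(ctrl.state())
E
```

```text
{'fx': 499.5149645199643, 'fy': 499.5149645199643, 'cx': 319.81335858292783, 'cy': 237.6217735746506, 'k1': 0.009967128974046667, 'origin': array([ -27.80923853, -316.34209247,  806.34574014]), 'attitude': array([ 0.67734528, -0.32353101, -0.8997339 ])}
{'fx': 560.9278342236953, 'fy': 560.9278342236953, 'cx': 317.4546996497276, 'cy': 240.6645466286935, 'k1': -0.03896062531353695, 'origin': array([ 330.6981434 ,   75.31124134, 1334.9136763 ]), 'attitude': array([ 0.11115358, -0.09522525, -1.54059553])}
{'time_s': 0.1, 'q': array([ 1.07116310e+00,  1.16423122e-01,  1.44215413e+00, -1.84709137e-05,
        1.58400008e+00, -3.78110781e-02]), 'qd': array([-0.00093638, -0.00135038, -0.00154772,  0.00162226,  0.00090528,
        0.00131933]), 'joint_efforts': array([ 1.64723901e-03, -7.33656907e+01, -6.33793402e+01, -7.62287641e-05,
        5.01238683e-03, -7.27103634e-05]), 'tcp_pos': array([300.70787673, 604.13518741, 223.57357732]), 'tcp_rot': array([-7.18943595e-01, -3.05797181e+00,  1.49879957e-03]), 'force': array([-1.27389691,  0.09934287,  0.45197127]), 'wrist_torque': array([-0.00340305,  0.00464306, -0.02340369]), 'grip_force': 0.0, 'gripper_width': 85.13455466304109}
```

View pics/scene0.png

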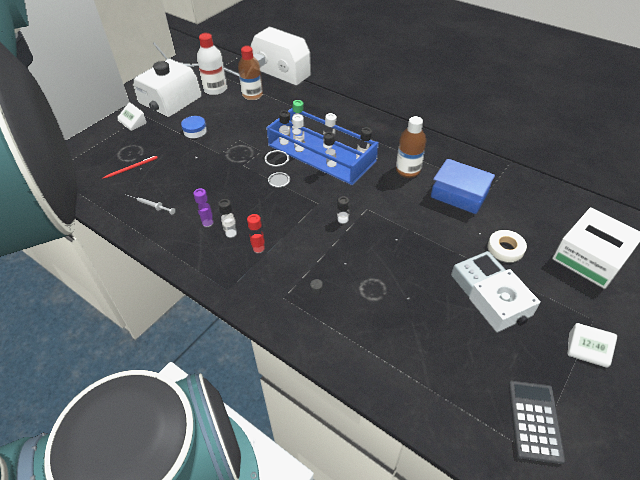

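View pics/top0.png

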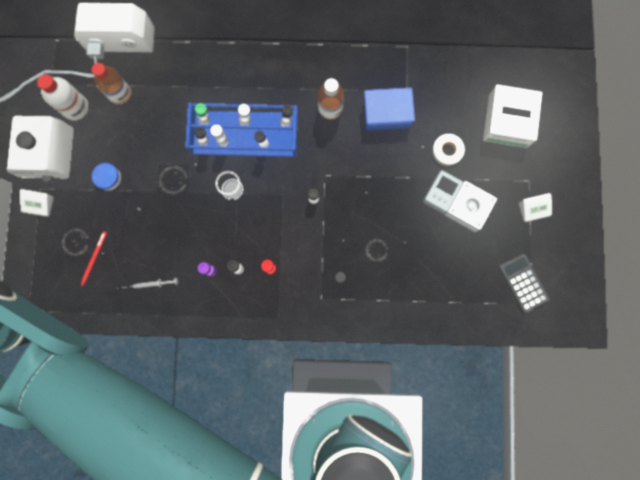

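The scene view shows a white vial with a black cap at (228,218), with a purple look-alike at (204,207) and a red one at (256,233). The short vial is at (343,209), the rack vials are around (285-365,115-150), the gauge well is at (507,295) and the beaker is at (278,170). I choose the (228,218) vial, which is (235,267) in the top view, and check it in a crop.

```bash
python3 - <<'E'
from h import *
s=np.load('scene0.npz');t=np.load('top0.npz')
a=cv2.resize(s['im'][180:265,180:280],None,fx=4,fy=4,interpolation=2)
b=cv2.resize(t['im'][165:235,420:500],None,fx=4.86,fy=4.86,interpolation=2)
c=np.zeros((340,800,3),np.uint8);c[:,:400]=a;c[:340,400:400+389]=b[:340,:389];cv2.imwrite('pics/crop.png',c[:,:,::-1])
# world points from depth for both cams
def pc(n,f):
    i,M,o=cam(n);K=np.array([[i['fx'],0,i['cx']],[0,i['fy'],i['cy']],[0,0,1]])
    v,u=np.mgrid[:480,:640]
    p=cv2.undistortPoints(np.stack([u,v],-1).reshape(-1,1,2).astype(float),K,np.array([i['k1'],0,0,0.]))[:,0]
    r=np.c_[p[:,0],-p[:,1],-np.ones(len(p))]@M.T
    P=(o+r*f['d'].reshape(-1,1)).reshape(480,640,3);P[f['d']==0]=np.nan;return P
for n,f,box in(('top',t,(250,285,215,250)),('scene',s,(195,240,215,240))):
    P=pc(n,f);np.save(n+'P.npy',P)
    r0,r1,c0,c1=box;Q=P[r0:r1,c0:c1].reshape(-1,3)
    for lo,hi in((-5,5),(20,84),(84,110)):
        q=Q[(Q[:,2]>lo)&(Q[:,2]<hi)];print(n,lo,hi,len(q),np.median(q,0).round(1) if len(q) else '',q.min(0).round(1) if len(q) else '',q.max(0).round(1) if len(q) else '')
for n,(r0,r1,c0,c1) in(('top',(170,240,420,505)),('scene',(245,335,445,545))):
    P=np.load(n+'P.npy')[r0:r1,c0:c1];Z=P[...,2]
    m=(np.abs(Z-45)<4).astype(np.uint8)
    k,l,st,ce=cv2.connectedComponentsWithStats(m);j=1+st[1:,4].argmax()
    cs,_=cv2.findContours((l==j).astype(np.uint8),cv2.RETR_CCOMP,cv2.CHAIN_APPROX_NONE)
    for q in cs:
        if len(q)>8: print(n,len(q),'c',(np.array(cv2.minAreaRect(q)[0])+[c0,r0]).round(1),cv2.minAreaRect(q)[1:], onz(n,*(np.array(cv2.minAreaRect(q)[0])+[c0,r0]),45).round(1))
    print(np.nanmedian(Z[l==j]))
E
```

```text
top -5 5 966 [4.374e+02 2.967e+02 1.000e-01] [396.6 251.   -5. ] [480.7 337.4   5. ]
top 20 84 52 [429.2 271.3  38.4] [420.8 264.8  22.2] [448.7 330.3  83.4]
top 84 110 115 [434.9 278.2  93.9] [422.  265.9  84.4] [446.7 291.  100.5]
scene -5 5 673 [466.7 323.4   0.7] [403.7 255.9  -4.4] [534.  394.7   5. ]
scene 20 84 265 [431.1 277.6  42.7] [419.3 266.9  20.3] [449.3 297.3  83.9]
scene 84 110 131 [433.1 278.7  93.1] [421.2 267.1  84.4] [448.1 295.2  97.8]
top 128 c [471.7 204.7] ((36.406768798828125, 35.6619873046875), 28.810794830322266) [ 596.3 -267.8   45. ]
top 9 c [461.3 201.3] ((3.535533905029297, 2.8284268379211426), 45.0) [ 603.9 -243.3   45. ]
top 43 c [471.5 204.5] ((15.55634880065918, 14.142135620117188), 45.0) [ 596.8 -267.3   45. ]
45.26871992608244
scene 152 c [506. 293.] ((56.4256706237793, 41.38344955444336), 49.6859016418457) [ 596.1 -265.7   45. ]
scene 55 c [506.5 294. ] ((20.50609588623047, 16.263456344604492), 45.0) [ 594.4 -267.2   45. ]
44.51618800749554
```

View pics/crop.png

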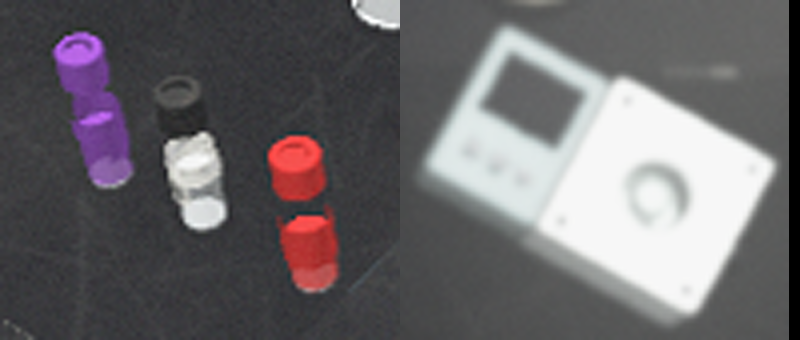

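The crop confirms the choice: a clear/white vial with a black cap, flanked by the purple and red look-alikes, which stand along y. I measure the vial at about (434.5, 278.5) and the well at about (596, -267). I will close along x, so I turn the tool first.

>>> drive_tool --targets '[{"wz": 0.12,"jaw": 0.07},{"wz": 0.12,"jaw": 0.07},{"wz": 0.12,"jaw": 0.07},{"wz": 0.12,"jaw": 0.07},{"wz": 0.12,"jaw": 0.07},{"wz": 0.12,"jaw": 0.07},{"wz": 0.12,"jaw": 0.07},{"wz": 0.12,"jaw": 0.07}]' --grip_force 30

```text
$.targets[0]: bad value
```

>>> drive_tool --targets '[{"jaw": 0.07,"dx": 0,"dy": 0,"dz": 0,"wx": 0,"wy": 0,"wz": 0.12},{"jaw": 0.07,"dx": 0,"dy": 0,"dz": 0,"wx": 0,"wy": 0,"wz": 0.12},{"jaw": 0.07,"dx": 0,"dy": 0,"dz": 0,"wx": 0,"wy": 0,"wz": 0.12},{"jaw": 0.07,"dx": 0,"dy": 0,"dz": 0,"wx": 0,"wy": 0,"wz": 0.12},{"jaw": 0.07,"dx": 0,"dy": 0,"dz": 0,"wx": 0,"wy": 0,"wz": 0.12},{"jaw": 0.07,"dx": 0,"dy": 0,"dz": 0,"wx": 0,"wy": 0,"wz": 0.12},{"jaw": 0.07,"dx": 0,"dy": 0,"dz": 0,"wx": 0,"wy": 0,"wz": 0.12},{"jaw": 0.07,"dx": 0,"dy": 0,"dz": 0,"wx": 0,"wy": 0,"wz": 0.12}]' --grip_force 30

```text
time_s: 0.77
tcp_pos: [300.7, 604.2, 223.7]
tcp_rot: [2.057, 2.374, -0.001]
force: [0.2, 0.4, -1.2]
gripper_width: 69.9
grip_force: 0.0
```

>>> drive_tool --targets '[{"jaw": 0.07,"dx": 0,"dy": 0,"dz": 0,"wx": 0,"wy": 0,"wz": 0.0715},{"jaw": 0.07,"dx": 0,"dy": 0,"dz": 0,"wx": 0,"wy": 0,"wz": 0.0715},{"jaw": 0.07,"dx": -0.036,"dy": 0.015,"dz": 0,"wx": 0,"wy": 0,"wz": 0},{"jaw": 0.07,"dx": -0.036,"dy": 0.015,"dz": 0,"wx": 0,"wy": 0,"wz": 0},{"jaw": 0.07,"dx": -0.036,"dy": 0.015,"dz": 0,"wx": 0,"wy": 0,"wz": 0},{"jaw": 0.07,"dx": -0.036,"dy": 0.015,"dz": 0,"wx": 0,"wy": 0,"wz": 0},{"jaw": 0.07,"dx": -0.036,"dy": 0.015,"dz": 0,"wx": 0,"wy": 0,"wz": 0},{"jaw": 0.07,"dx": -0.036,"dy": 0.015,"dz": 0,"wx": 0,"wy": 0,"wz": 0}]'

```text
time_s: 1.43
tcp_pos: [392.2, 387.0, 223.9]
tcp_rot: [2.214, 2.228, -0.001]
force: [1.5, 0.2, -0.8]
gripper_width: 70.0
grip_force: 0.0
```

>>> drive_tool --targets '[{"jaw": 0.07,"dx": -0.027,"dy": 0.0105,"dz": 0,"wx": 0,"wy": 0,"wz": 0},{"jaw": 0.07,"dx": -0.027,"dy": 0.0105,"dz": 0,"wx": 0,"wy": 0,"wz": 0},{"jaw": 0.07,"dx": -0.027,"dy": 0.0105,"dz": 0,"wx": 0,"wy": 0,"wz": 0},{"jaw": 0.07,"dx": -0.027,"dy": 0.0105,"dz": 0,"wx": 0,"wy": 0,"wz": 0},{"jaw": 0.07,"dx": 0,"dy": 0,"dz": 0.03,"wx": 0,"wy": 0,"wz": 0},{"jaw": 0.07,"dx": 0,"dy": 0,"dz": 0.03,"wx": 0,"wy": 0,"wz": 0},{"jaw": 0.07,"dx": 0,"dy": 0,"dz": 0,"wx": 0,"wy": 0,"wz": 0},{"jaw": 0.07,"dx": 0,"dy": 0,"dz": 0,"wx": 0,"wy": 0,"wz": 0}]'

```text
time_s: 2.1
tcp_pos: [434.1, 280.7, 163.5]
tcp_rot: [-2.214, -2.228, 0.004]
force: [0.2, 0.4, 0.4]
gripper_width: 70.2
grip_force: 0.0
```

>>> drive_tool --targets '[{"jaw": 0.07,"dx": -0.002,"dy": 0,"dz": 0.02,"wx": 0,"wy": 0,"wz": 0.006},{"jaw": 0.07,"dx": 0,"dy": 0,"dz": 0.02,"wx": 0,"wy": 0,"wz": 0},{"jaw": 0.07,"dx": 0,"dy": 0,"dz": 0.02,"wx": 0,"wy": 0,"wz": 0},{"jaw": 0.07,"dx": 0,"dy": 0,"dz": 0.02,"wx": 0,"wy": 0,"wz": 0},{"jaw": 0.07,"dx": 0,"dy": 0,"dz": 0.011,"wx": 0,"wy": 0,"wz": 0},{"jaw": 0.07,"dx": 0,"dy": 0,"dz": 0,"wx": 0,"wy": 0,"wz": 0},{"jaw": 0.07,"dx": 0,"dy": 0,"dz": 0,"wx": 0,"wy": 0,"wz": 0},{"jaw": 0.07,"dx": 0,"dy": 0,"dz": 0,"wx": 0,"wy": 0,"wz": 0}]'

```text
time_s: 2.77
tcp_pos: [435.4, 279.7, 75.1]
tcp_rot: [2.221, 2.221, 0.003]
force: [0.2, 0.4, 0.5]
gripper_width: 69.8
grip_force: 0.0
```

>>> drive_tool --targets '[{"jaw": 0.04,"dx": 0,"dy": 0,"dz": 0,"wx": 0,"wy": 0,"wz": 0},{"jaw": 0.034,"dx": 0,"dy": 0,"dz": 0,"wx": 0,"wy": 0,"wz": 0},{"jaw": 0.03,"dx": 0,"dy": 0,"dz": 0,"wx": 0,"wy": 0,"wz": 0},{"jaw": 0.02,"dx": 0,"dy": 0,"dz": 0,"wx": 0,"wy": 0,"wz": 0},{"jaw": 0.02,"dx": 0,"dy": 0,"dz": 0,"wx": 0,"wy": 0,"wz": 0},{"jaw": 0.02,"dx": 0,"dy": 0,"dz": 0,"wx": 0,"wy": 0,"wz": 0},{"jaw": 0.02,"dx": 0,"dy": 0,"dz": 0,"wx": 0,"wy": 0,"wz": 0},{"jaw": 0.02,"dx": 0,"dy": 0,"dz": 0,"wx": 0,"wy": 0,"wz": 0}]' --grip_force 40

```text
time_s: 3.43
tcp_pos: [435.0, 279.3, 73.9]
tcp_rot: [2.221, 2.221, 0.002]
force: [-1.1, -0.5, 5.8]
gripper_width: 23.0
grip_force: 39.4
```

```bash
python3 - <<'E'
from h import *
im,d=ctrl.grab_frame('scene'); im2,_=ctrl.grab_frame('top')
a=cv2.resize(im[140:265,160:280],(576,600),interpolation=2)
b=cv2.resize(im2[235:295,195:275][:, 15:65],(224,268),interpolation=2)
c=np.zeros((600,800,3),np.uint8);c[:,:576]=a;c[:268,576:]=b
cv2.imwrite('pics/grip.png',c[:,:,::-1])
s=ctrl.state();print(s['force'],s['wrist_torque'],s['gripper_width'],s['grip_force'])
E
```

```text
[ 1.03939777 -0.48840516  5.54268553] [0.00061088 0.12974671 0.00594391] 23.479464390457657 39.4366404520224
```

View pics/grip.png

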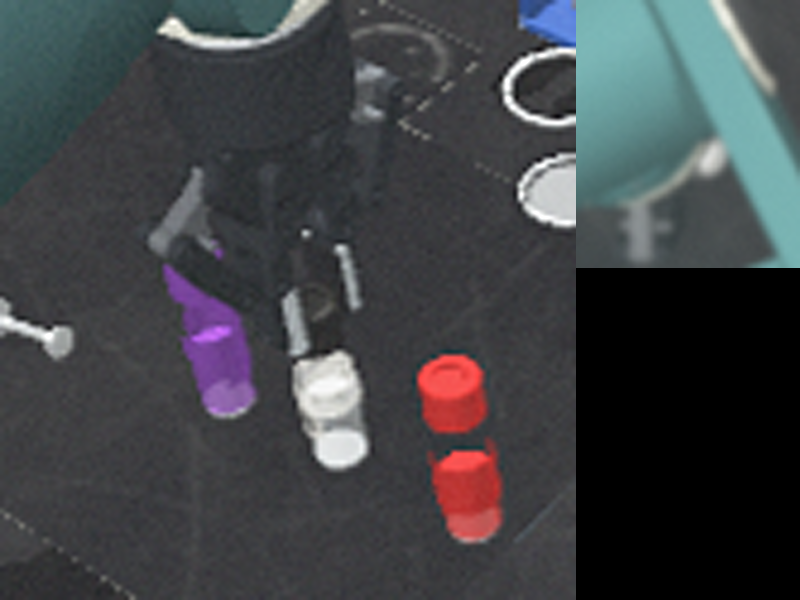

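```bash
cat >> h.py <<'E'
def proj(n,P):
    i,M,o=cam(n);c=(np.atleast_2d(P)-o)@M
    x=c[:,0]/-c[:,2];y=-c[:,1]/-c[:,2];k=1+i['k1']*(x*x+y*y)
    return np.c_[i['fx']*x*k+i['cx'],i['fy']*y*k+i['cy']]
E
python3 - <<'E'
from h import *
f=lambda p:((p-[160,140])*4.8).round()
for z in(0,50,60,67,75,81,95):print(z,f(proj('scene',[[434.5,278.5,z],[420.5,278.5,z],[448.5,278.5,z]])).tolist())
s=ctrl.state();print(R.from_rotvec(s['tcp_rot']).as_matrix().round(3).tolist())
P=np.load('sceneP.npy')[195:240,212:242];
for k in range(15,100,8):
    q=P[(P[...,2]>k)&(P[...,2]<k+8)];print(k,len(q),q.min(0).round(),q.max(0).round())
E
```

```text
0 [[345.0, 454.0], [324.0, 472.0], [366.0, 435.0]]
50 [[328.0, 377.0], [306.0, 396.0], [350.0, 359.0]]
60 [[325.0, 361.0], [302.0, 380.0], [347.0, 343.0]]
67 [[322.0, 350.0], [300.0, 369.0], [344.0, 331.0]]
75 [[319.0, 337.0], [297.0, 356.0], [342.0, 318.0]]
81 [[317.0, 327.0], [294.0, 346.0], [340.0, 308.0]]
95 [[312.0, 304.0], [289.0, 323.0], [335.0, 285.0]]
[[-0.0, 1.0, 0.001], [1.0, 0.0, 0.0], [0.0, 0.001, -1.0]]
15 24 [422. 269.  15.] [442. 284.  22.]
23 34 [420. 270.  23.] [442. 291.  31.]
31 56 [420. 268.  31.] [448. 296.  39.]
39 73 [419. 267.  39.] [449. 297.  47.]
47 45 [421. 267.  47.] [449. 297.  54.]Traceback (most recent call last):
  File "<stdin>", line 7, in <module>
    return umr_minimum(a, axis, None, out, keepdims, initial, where)
ValueError: zero-size array to reduction operation minimum which has no identity
```

```bash
python3 - <<'E'
from h import *
im,d=ctrl.grab_frame('scene')
a=cv2.resize(im[195:240,200:260],(800,600),interpolation=2).astype(float)
a=255*(a/255)**0.45
cv2.imwrite('pics/grip2.png',a[:,:,::-1].astype(np.uint8))
i,M,o=cam('scene')
for v in range(200,240,3):
    print(v,[ (int(q[0]),int(q[1]),int(q[2])) if d[v,u]>0 else 0 for u in range(214,242,3) for q in [dep('scene',u,v,d[v,u])]])
E
```

```text
200 [(408, 276, 126), (410, 269, 128), (417, 269, 123), (442, 292, 90), (441, 281, 96), (446, 278, 95), (447, 271, 97), 0, (521, 340, 0), (524, 333, 2)]
203 [(408, 278, 117), (412, 274, 116), (417, 272, 113), (435, 285, 91), (439, 281, 89), (439, 272, 95), (448, 273, 87), (510, 339, 0), (513, 333, 1), (517, 326, 1)]
206 [(408, 281, 106), (411, 275, 107), (417, 274, 103), (427, 277, 93), (429, 271, 95), (434, 267, 93), (497, 336, 3), (502, 332, 1), (506, 326, 0), (511, 322, 0)]
209 [(408, 283, 97), (409, 275, 101), (416, 275, 94), (421, 271, 93), (427, 270, 89), (434, 270, 83), (490, 330, 2), (495, 326, 0), (500, 321, -1), (502, 313, 2)]
212 [(461, 358, 0), (409, 277, 91), (417, 278, 83), (420, 273, 84), (428, 273, 78), (432, 269, 76), (483, 323, 1), (488, 318, 1), (491, 313, 1), (497, 309, -1)]
215 [(453, 351, 1), (456, 344, 2), (462, 341, 0), (436, 296, 48), (439, 289, 50), (445, 287, 45), (448, 282, 46), (481, 312, 1), (484, 305, 2), (489, 301, 0)]
218 [(447, 345, 0), (451, 340, 0), (453, 331, 3), (433, 294, 42), (440, 293, 37), (444, 288, 37), (447, 283, 37), (476, 308, -1), (478,
[... 433 characters left out ...]
, 275, 31), (432, 270, 30), (455, 288, 0), (457, 281, 2), (463, 279, -2)]
230 [(420, 318, 1), (424, 313, 1), (428, 308, 0), (431, 302, 1), (421, 277, 27), (424, 272, 27), (433, 273, 18), (440, 272, 12), (452, 276, 0), (455, 270, 0)]
233 [(414, 312, 0), (418, 308, 0), (422, 302, 0), (425, 296, 0), (422, 281, 13), (424, 273, 17), (428, 269, 16), (437, 270, 7), (445, 270, 0), (449, 265, 0)]
236 [(408, 307, 0), (411, 300, 1), (416, 296, 0), (419, 291, 0), (421, 283, 3), (425, 277, 3), (429, 273, 2), (433, 268, 2), (438, 264, 0), (441, 258, 1)]
239 [(402, 301, 0), (404, 293, 2), (409, 289, 1), (412, 283, 2), (417, 279, 0), (421, 274, 0), (423, 267, 2), (427, 262, 1), (431, 257, 1), (436, 254, 0)]
```

View pics/grip2.png

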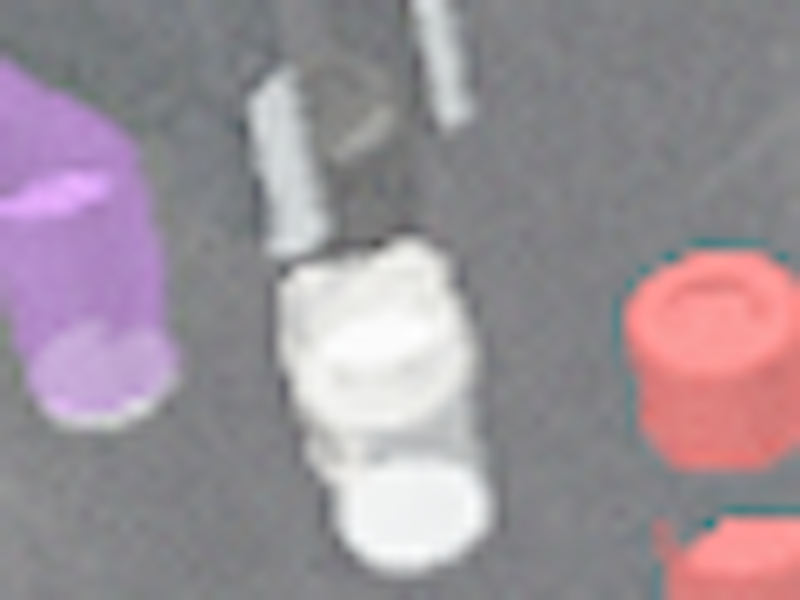

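The fingers sit about 25 mm higher than the TCP reading implies. By depth their tips are at z≈80, at pixel (220,213), so they hold the cap rather than the glass. I'll open, go down about 20 mm and look again.

>>> drive_tool --targets '[{"jaw": 0.03,"dx": 0,"dy": 0,"dz": 0,"wx": 0,"wy": 0,"wz": 0},{"jaw": 0.05,"dx": 0,"dy": 0,"dz": 0,"wx": 0,"wy": 0,"wz": 0},{"jaw": 0.06,"dx": 0,"dy": 0,"dz": 0,"wx": 0,"wy": 0,"wz": 0},{"jaw": 0.06,"dx": 0,"dy": 0,"dz": 0,"wx": 0,"wy": 0,"wz": 0},{"jaw": 0.06,"dx": 0,"dy": 0,"dz": 0.005,"wx": 0,"wy": 0,"wz": 0},{"jaw": 0.06,"dx": 0,"dy": 0,"dz": 0.005,"wx": 0,"wy": 0,"wz": 0},{"jaw": 0.06,"dx": 0,"dy": 0,"dz": 0,"wx": 0,"wy": 0,"wz": 0},{"jaw": 0.06,"dx": 0,"dy": 0,"dz": 0,"wx": 0,"wy": 0,"wz": 0}]'

```text
time_s: 4.25
tcp_pos: [434.4, 278.9, 62.6]
tcp_rot: [-2.221, -2.221, 0.002]
force: [-0.6, 1.0, 0.1]
gripper_width: 59.9
grip_force: 0.0
```

```bash
python3 - <<'E'
from h import *
s=ctrl.state();print(s['tcp_pos'],s['force'],s['gripper_width'])
im,d=ctrl.grab_frame('scene')
a=im[170:245,190:270]; a=255*(cv2.resize(a,(640,600),interpolation=2)/255.)**.5
cv2.imwrite('pics/open.png',a[:,:,::-1].astype(np.uint8))
for v in range(194,222,3):
    print(v,[ (int(q[0]),int(q[1]),int(q[2])) if d[v,u]>0 else 0 for u in range(206,250,4) for q in [dep('scene',u,v,d[v,u])]])
E
```

```text
[434.43238275 278.92593148  62.55594709] [-0.57579757  1.013017    0.12137897] 59.90028922673018
194 [(400, 286, 143), (403, 278, 144), (404, 266, 151), (411, 264, 146), (515, 385, 0), (519, 376, 1), (463, 292, 90), (463, 280, 97), (466, 271, 100), (541, 345, 1), (547, 339, 0)]
197 [(400, 288, 133), (399, 273, 143), (401, 265, 145), (409, 263, 140), (506, 376, 1), (511, 369, 1), (517, 362, 0), (464, 283, 85), (466, 272, 91), (533, 338, 2), (542, 335, -3)]
200 [(400, 290, 124), (397, 274, 136), (405, 272, 131), (493, 376, 2), (440, 293, 90), (446, 288, 88), (509, 353, 2), (463, 284, 77), (464, 272, 84), (526, 332, 1), (533, 326, 0)]
203 [(392, 282, 127), (395, 273, 129), (403, 271, 124), (425, 289, 97), (434, 287, 91), (435, 276, 96), (441, 271, 94), (507, 340, 1), (513, 332, 1), (520, 327, -1), (524, 317, 1)]
206 [(381, 268, 136), (392, 271, 125), (401, 271, 118), (422, 286, 92), (424, 277, 95), (429, 271, 95), (438, 269, 89), (501, 334, 1), (507, 327, 0), (512, 319, 0), (517, 312, 0)]
209 [(380, 270, 127), (389, 269, 121), (399, 270, 111), (474, 359, -1), (423, 277, 88), (428, 271, 87), (437, 269, 81), (494, 328, 0), (500, 321, -1), (504, 312, 1), (509, 304, 1)]
212 [(380, 272, 118), (390, 273, 109), (398, 271, 103), (464, 349, 2), (421, 277, 80), (426, 271, 80), (434, 268, 75), (486, 320, 1), (492, 313, 0), (497, 306, 1), (504, 300, -1)]
215 [(390, 288, 92), (390, 276, 98), (398, 274, 93), (459, 344, 0), (433, 295, 51), (440, 291, 48), (447, 286, 45), (480, 314, 0), (486, 308, 0), (491, 300, 0), (495, 292, 1)]
218 [(420, 335, 29), (390, 278, 89), (397, 276, 84), (403, 271, 82), (432, 296, 43), (439, 292, 39), (445, 286, 37), (474, 309, 0), (480, 303, -2), (482, 292, 2), (488, 286, 1)]
221 [(419, 337, 19), (426, 333, 15), (441, 339, 0), (444, 329, 2), (420, 282, 52), (434, 288, 35), (430, 269, 51), (440, 269, 42), (471, 294, 0), (477, 287, 0), (482, 280, 0)]
```

View pics/open.png

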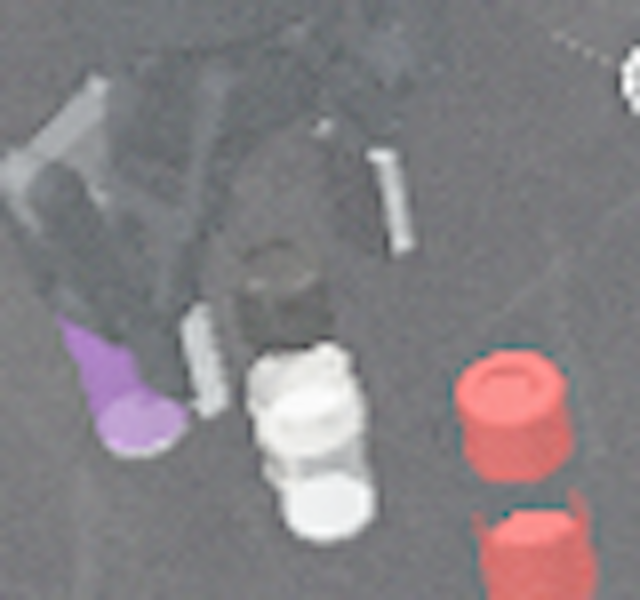

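The fingers, with tips still at about z 80, are at picture (205,410) and (400,245). The vial stands undisturbed between them. I'll go down another 18 mm and grip the glass.

>>> drive_tool --targets '[{"jaw": 0.06,"dx": 0,"dy": 0,"dz": 0.004,"wx": 0,"wy": 0,"wz": 0},{"jaw": 0.06,"dx": 0,"dy": 0,"dz": 0.004,"wx": 0,"wy": 0,"wz": 0},{"jaw": 0.06,"dx": 0,"dy": 0,"dz": 0.004,"wx": 0,"wy": 0,"wz": 0},{"jaw": 0.06,"dx": 0,"dy": 0,"dz": 0.003,"wx": 0,"wy": 0,"wz": 0},{"jaw": 0.06,"dx": 0,"dy": 0,"dz": 0.003,"wx": 0,"wy": 0,"wz": 0},{"jaw": 0.06,"dx": 0,"dy": 0,"dz": 0,"wx": 0,"wy": 0,"wz": 0},{"jaw": 0.06,"dx": 0,"dy": 0,"dz": 0,"wx": 0,"wy": 0,"wz": 0},{"jaw": 0.06,"dx": 0,"dy": 0,"dz": 0,"wx": 0,"wy": 0,"wz": 0}]'

```text
time_s: 4.97
tcp_pos: [434.8, 279.1, 45.3]
tcp_rot: [2.221, 2.221, 0.0]
force: [0.1, 0.4, -0.4]
gripper_width: 59.9
grip_force: 0.0
```

>>> drive_tool --targets '[{"jaw": 0.045,"dx": 0,"dy": 0,"dz": 0,"wx": 0,"wy": 0,"wz": 0},{"jaw": 0.038,"dx": 0,"dy": 0,"dz": 0,"wx": 0,"wy": 0,"wz": 0},{"jaw": 0.032,"dx": 0,"dy": 0,"dz": 0,"wx": 0,"wy": 0,"wz": 0},{"jaw": 0.028,"dx": 0,"dy": 0,"dz": 0,"wx": 0,"wy": 0,"wz": 0},{"jaw": 0.02,"dx": 0,"dy": 0,"dz": 0,"wx": 0,"wy": 0,"wz": 0},{"jaw": 0.02,"dx": 0,"dy": 0,"dz": 0,"wx": 0,"wy": 0,"wz": 0},{"jaw": 0.02,"dx": 0,"dy": 0,"dz": 0,"wx": 0,"wy": 0,"wz": 0},{"jaw": 0.02,"dx": 0,"dy": 0,"dz": 0,"wx": 0,"wy": 0,"wz": 0}]' --grip_force 40

```text
time_s: 5.63
tcp_pos: [434.9, 279.2, 45.5]
tcp_rot: [2.221, 2.221, 0.001]
force: [1.7, 0.0, 3.7]
gripper_width: 25.2
grip_force: 39.7
```

```bash
python3 - <<'E'
from h import *
s=ctrl.state();print(s['tcp_pos'],s['force'],s['gripper_width'],s['grip_force'])
im,d=ctrl.grab_frame('scene')
a=im[170:245,190:270]; a=255*(cv2.resize(a,(640,600),interpolation=2)/255.)**.5
cv2.imwrite('pics/grip3.png',a[:,:,::-1].astype(np.uint8))
for v in range(200,236,3):
    print(v,[ (int(q[0]),int(q[1]),int(q[2])) if d[v,u]>0 else 0 for u in range(212,242,3) for q in [dep('scene',u,v,d[v,u])]])
E
```

```text
[434.94839944 279.17032007  45.48562685] [1.74505817 0.01356486 3.65172427] 25.24349979027653 39.65059431966438
200 [(410, 286, 118), (410, 276, 124), (412, 269, 126), (417, 266, 124), (443, 290, 90), (443, 281, 95), (450, 279, 91), (449, 270, 97), (520, 346, -2), (520, 335, 3)]
203 [(411, 289, 107), (418, 289, 102), (411, 269, 119), (415, 266, 118), (435, 282, 92), (437, 275, 95), (445, 276, 87), (448, 270, 88), (459, 274, 78), (513, 329, 3)]
206 [(407, 286, 104), (410, 280, 105), (410, 271, 110), (417, 271, 105), (427, 274, 95), (432, 270, 93), (440, 271, 86), (448, 271, 80), (459, 276, 67), (508, 325, 0)]
209 [(395, 271, 115), (403, 273, 106), (407, 269, 105), (414, 268, 100), (424, 272, 90), (429, 269, 88), (437, 269, 81), (446, 272, 72), (457, 276, 60), (499, 316, 2)]
212 [(392, 270, 109), (400, 272, 101), (410, 275, 91), (415, 272, 89), (423, 273, 81), (428, 270, 79), (445, 282, 57), (447, 275, 61), (453, 272, 58), (495, 314, -2)]
215 [(390, 269, 103), (408, 284, 79), (409, 276, 83), (417, 277, 76), (419, 270, 78), (443, 292, 44), (447, 287, 44), (477, 315, 2), (482, 311, 0), (
[... 272 characters left out ...]
4), (430, 269, 51), (438, 269, 45), (469, 298, 0), (473, 294, 0)]
224 [(430, 333, 2), (434, 329, 1), (439, 325, 0), (442, 319, 0), (420, 279, 45), (424, 274, 44), (430, 271, 41), (434, 267, 39), (460, 289, 3), (467, 288, -1)]
227 [(424, 328, 0), (428, 323, 1), (432, 317, 1), (436, 313, 0), (419, 280, 35), (423, 274, 36), (429, 272, 31), (436, 271, 26), (455, 285, 0), (459, 280, 0)]
230 [(417, 321, 2), (421, 316, 1), (426, 312, 0), (429, 306, 0), (421, 285, 21), (423, 277, 25), (427, 272, 24), (433, 270, 20), (449, 279, 0), (452, 274, 1)]
233 [(412, 317, 0), (414, 309, 2), (418, 304, 2), (423, 299, 1), (427, 295, 0), (422, 278, 15), (425, 272, 16), (433, 272, 9), (440, 271, 3), (445, 267, 1)]
```

View pics/grip3.png

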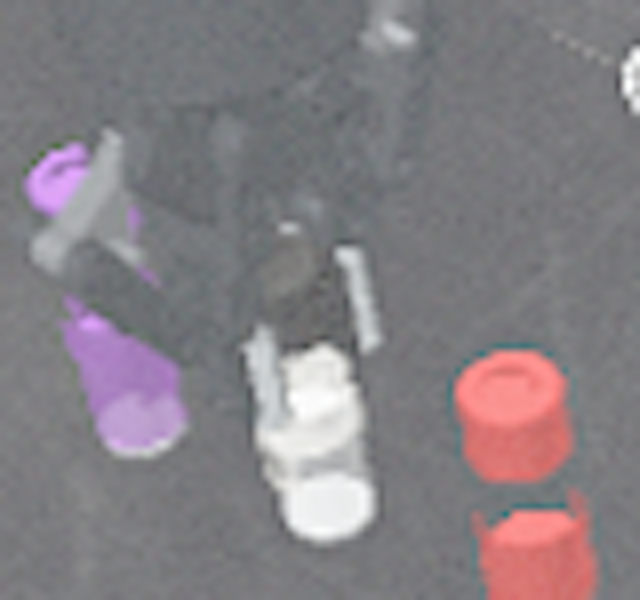

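The pads now cover about z 58–87, at picture (265,380), so they still overlap the cap. I'll regrip 8 mm lower.

>>> drive_tool --targets '[{"jaw": 0.032,"dx": 0,"dy": 0,"dz": 0,"wx": 0,"wy": 0,"wz": 0},{"jaw": 0.045,"dx": 0,"dy": 0,"dz": 0,"wx": 0,"wy": 0,"wz": 0},{"jaw": 0.05,"dx": 0,"dy": 0,"dz": 0,"wx": 0,"wy": 0,"wz": 0},{"jaw": 0.05,"dx": 0,"dy": 0,"dz": 0.004,"wx": 0,"wy": 0,"wz": 0},{"jaw": 0.05,"dx": 0,"dy": 0,"dz": 0.004,"wx": 0,"wy": 0,"wz": 0},{"jaw": 0.05,"dx": 0,"dy": 0,"dz": 0,"wx": 0,"wy": 0,"wz": 0},{"jaw": 0.045,"dx": 0,"dy": 0,"dz": 0,"wx": 0,"wy": 0,"wz": 0},{"jaw": 0.04,"dx": 0,"dy": 0,"dz": 0,"wx": 0,"wy": 0,"wz": 0}]'

```text
time_s: 6.35
tcp_pos: [434.7, 279.1, 37.1]
tcp_rot: [-2.221, -2.221, 0.0]
force: [0.7, 0.8, 0.3]
gripper_width: 39.7
grip_force: 0.0
```

>>> drive_tool --targets '[{"jaw": 0.035,"dx": 0,"dy": 0,"dz": 0,"wx": 0,"wy": 0,"wz": 0},{"jaw": 0.032,"dx": 0,"dy": 0,"dz": 0,"wx": 0,"wy": 0,"wz": 0},{"jaw": 0.03,"dx": 0,"dy": 0,"dz": 0,"wx": 0,"wy": 0,"wz": 0},{"jaw": 0.026,"dx": 0,"dy": 0,"dz": 0,"wx": 0,"wy": 0,"wz": 0},{"jaw": 0.02,"dx": 0,"dy": 0,"dz": 0,"wx": 0,"wy": 0,"wz": 0},{"jaw": 0.02,"dx": 0,"dy": 0,"dz": 0,"wx": 0,"wy": 0,"wz": 0},{"jaw": 0.02,"dx": 0,"dy": 0,"dz": 0,"wx": 0,"wy": 0,"wz": 0},{"jaw": 0.02,"dx": 0,"dy": 0,"dz": 0,"wx": 0,"wy": 0,"wz": 0}]' --grip_force 45

```text
time_s: 7.02
tcp_pos: [434.9, 279.2, 37.5]
tcp_rot: [2.221, 2.221, 0.001]
force: [0.8, 0.2, 3.9]
gripper_width: 25.7
grip_force: 44.2
```

```bash
python3 - <<'E'
from h import *
s=ctrl.state();print(s['tcp_pos'],s['force'],s['gripper_width'],s['grip_force'])
im,d=ctrl.grab_frame('scene')
for v in range(212,230,2):
    print(v,[ (int(q[0]),int(q[1]),int(q[2])) if d[v,u]>0 else 0 for u in range(218,240,3) for q in [dep('scene',u,v,d[v,u])]])
E
```

```text
[434.89393567 279.1547976   37.46774151] [0.8094475  0.15687806 3.87237911] 25.717683446522265 44.23844596503841
212 [(408, 273, 94), (412, 268, 93), (423, 274, 81), (429, 271, 78), (445, 283, 57), (447, 274, 61), (454, 274, 55), (493, 312, 0)]
214 [(408, 274, 87), (411, 268, 89), (421, 272, 78), (442, 290, 50), (448, 287, 47), (446, 275, 55), (452, 272, 52), (489, 308, 0)]
216 [(407, 275, 82), (415, 275, 75), (419, 271, 74), (444, 293, 40), (446, 286, 42), (446, 276, 48), (452, 274, 45), (485, 304, -1)]
218 [(407, 276, 75), (413, 275, 71), (419, 272, 68), (442, 293, 36), (446, 288, 35), (442, 273, 48), (475, 304, 0), (478, 298, 2)]
220 [(407, 278, 69), (412, 274, 67), (418, 272, 63), (438, 288, 36), (442, 284, 35), (437, 268, 48), (469, 298, 3), (474, 294, 1)]
222 [(409, 282, 58), (413, 277, 58), (416, 272, 58), (424, 272, 51), (429, 269, 49), (437, 269, 42), (466, 296, 0), (469, 289, 2)]
224 [(439, 325, 0), (410, 275, 56), (415, 272, 53), (425, 275, 43), (428, 268, 45), (435, 268, 39), (463, 292, 0), (464, 285, 2)]
226 [(433, 319, 2), (438, 315, 0), (414, 271, 49), (422, 272, 41), (427, 269, 38), (434, 269, 32), (459, 289, -1), (461, 282, 0)]
228 [(428, 314, 3), (434, 311, 0), (419, 280, 32), (425, 278, 29), (428, 272, 30), (434, 270, 25), (452, 282, 2), (457, 278, 0)]
```

>>> drive_tool --targets '[{"jaw": 0.02,"dx": 0,"dy": 0,"dz": -0.005,"wx": 0,"wy": 0,"wz": 0},{"jaw": 0.02,"dx": 0,"dy": 0,"dz": -0.01,"wx": 0,"wy": 0,"wz": 0},{"jaw": 0.02,"dx": 0,"dy": 0,"dz": -0.02,"wx": 0,"wy": 0,"wz": 0},{"jaw": 0.02,"dx": 0,"dy": 0,"dz": -0.025,"wx": 0,"wy": 0,"wz": 0},{"jaw": 0.02,"dx": 0,"dy": 0,"dz": -0.025,"wx": 0,"wy": 0,"wz": 0},{"jaw": 0.02,"dx": 0,"dy": 0,"dz": -0.025,"wx": 0,"wy": 0,"wz": 0},{"jaw": 0.02,"dx": 0,"dy": 0,"dz": -0.02,"wx": 0,"wy": 0,"wz": 0},{"jaw": 0.02,"dx": 0,"dy": 0,"dz": -0.01,"wx": 0,"wy": 0,"wz": 0}]'

```text
time_s: 7.73
tcp_pos: [435.1, 279.4, 180.7]
tcp_rot: [2.221, 2.221, 0.005]
force: [0.4, -0.5, -0.6]
gripper_width: 25.5
grip_force: 44.3
```

>>> drive_tool --targets '[{"jaw": 0.02,"dx": -0.015,"dy": 0.005,"dz": 0,"wx": 0,"wy": 0,"wz": 0},{"jaw": 0.02,"dx": -0.025,"dy": 0.008,"dz": 0,"wx": 0,"wy": 0,"wz": 0},{"jaw": 0.02,"dx": -0.035,"dy": 0.01,"dz": 0,"wx": 0,"wy": 0,"wz": 0},{"jaw": 0.02,"dx": -0.035,"dy": 0.01,"dz": 0,"wx": 0,"wy": 0,"wz": 0},{"jaw": 0.02,"dx": -0.035,"dy": 0.01,"dz": 0,"wx": 0,"wy": 0,"wz": 0},{"jaw": 0.02,"dx": -0.035,"dy": 0.01,"dz": 0,"wx": 0,"wy": 0,"wz": 0},{"jaw": 0.02,"dx": -0.035,"dy": 0.01,"dz": 0,"wx": 0,"wy": 0,"wz": 0},{"jaw": 0.02,"dx": -0.035,"dy": 0.01,"dz": 0,"wx": 0,"wy": 0,"wz": 0}]'

```text
time_s: 8.4
tcp_pos: [507.5, 27.3, 177.1]
tcp_rot: [-2.221, -2.221, 0.0]
force: [-0.6, 0.3, -0.5]
gripper_width: 25.5
grip_force: 44.3
```

>>> drive_tool --targets '[{"jaw": 0.02,"dx": -0.035,"dy": 0.01,"dz": 0,"wx": 0,"wy": 0,"wz": 0},{"jaw": 0.02,"dx": -0.035,"dy": 0.01,"dz": 0,"wx": 0,"wy": 0,"wz": 0},{"jaw": 0.02,"dx": -0.035,"dy": 0.01,"dz": 0,"wx": 0,"wy": 0,"wz": 0},{"jaw": 0.02,"dx": -0.035,"dy": 0.01,"dz": 0,"wx": 0,"wy": 0,"wz": 0},{"jaw": 0.02,"dx": -0.035,"dy": 0.01,"dz": 0,"wx": 0,"wy": 0,"wz": 0},{"jaw": 0.02,"dx": -0.035,"dy": 0.01,"dz": 0,"wx": 0,"wy": 0,"wz": 0},{"jaw": 0.02,"dx": -0.025,"dy": 0.008,"dz": 0,"wx": 0,"wy": 0,"wz": 0},{"jaw": 0.02,"dx": -0.015,"dy": 0.005,"dz": 0,"wx": 0,"wy": 0,"wz": 0}]'

```text
time_s: 9.07
tcp_pos: [580.7, -223.5, 176.5]
tcp_rot: [-2.223, -2.219, 0.001]
force: [-0.7, -0.1, -1.6]
gripper_width: 25.5
grip_force: 44.3
```

>>> drive_tool --targets '[{"jaw": 0.02,"dx": -0.022,"dy": 0.008,"dz": 0,"wx": 0,"wy": 0,"wz": 0},{"jaw": 0.02,"dx": -0.021,"dy": 0.0075,"dz": 0.01,"wx": 0,"wy": 0,"wz": 0},{"jaw": 0.02,"dx": 0,"dy": 0,"dz": 0.02,"wx": 0,"wy": 0,"wz": 0},{"jaw": 0.02,"dx": 0,"dy": 0,"dz": 0.02,"wx": 0,"wy": 0,"wz": 0},{"jaw": 0.02,"dx": 0,"dy": 0,"dz": 0.015,"wx": 0,"wy": 0,"wz": 0},{"jaw": 0.02,"dx": 0,"dy": 0,"dz": 0.005,"wx": 0,"wy": 0,"wz": 0},{"jaw": 0.02,"dx": 0,"dy": 0,"dz": 0,"wx": 0,"wy": 0,"wz": 0},{"jaw": 0.02,"dx": 0,"dy": 0,"dz": 0,"wx": 0,"wy": 0,"wz": 0}]'

```text
time_s: 9.73
tcp_pos: [596.5, -263.6, 108.0]
tcp_rot: [2.221, 2.222, 0.0]
force: [-0.6, -0.5, -0.2]
gripper_width: 26.0
grip_force: 44.3
```

```bash
python3 - <<'E'
from h import *
s=ctrl.state();print(s['tcp_pos'],s['force'],s['gripper_width'],s['tcp_rot'])
im,d=ctrl.grab_frame('scene'); im2,d2=ctrl.grab_frame('top')
np.savez('hover.npz',im=im,d=d,im2=im2,d2=d2)
u=proj('scene',[[596.3,-267.5,45],[596.3,-267.5,65]]);w=proj('top',[[596.3,-267.5,45]]);print(u,w)
a=cv2.resize(im[225:335,440:560],(600,550),interpolation=2)
b=cv2.resize(im2[170:250,420:500],(200,200),interpolation=2)
c=np.zeros((550,800,3),np.uint8);c[:,:600]=a;c[:200,600:]=b
cv2.imwrite('pics/hover.png',c[:,:,::-1])
E
```

```text
[ 596.45025045 -263.61554862  107.97788989] [-0.6135951  -0.50185173 -0.23189696] 26.007946244447233 [2.22065024e+00 2.22161584e+00 2.64262681e-04]
[[507.04575779 293.36650538]
 [509.96644697 286.95509584]] [[471.58015165 204.73038951]]
```

View pics/hover.png

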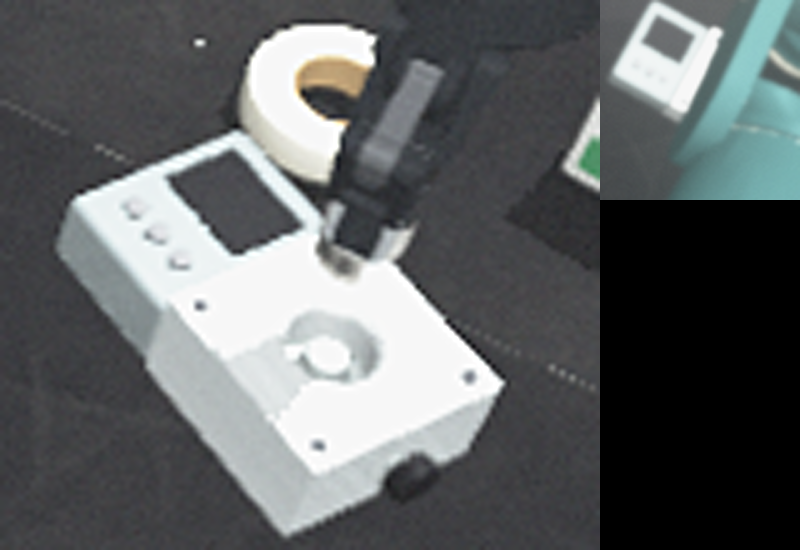

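The hover picture shows the well at (330,350), with the bright plunger disc inside it, and the gripper above it. The vial's white lower part blends into the white block, so I'll measure it by depth.

```bash
python3 - <<'E'
from h import *
from scipy.optimize import least_squares
for n,(r0,r1,c0,c1) in(('top',(170,240,420,505)),('scene',(245,335,445,545))):
    P=np.load(n+'P.npy')[r0:r1,c0:c1];Z=P[...,2]
    im=np.load(n+'0.npz')['im'][r0:r1,c0:c1]
    m=((np.abs(Z-45)<6)).astype(np.uint8)
    k,l,st,ce=cv2.connectedComponentsWithStats(m);j=1+st[1:,4].argmax()
    cs,_=cv2.findContours((l==j).astype(np.uint8),cv2.RETR_CCOMP,cv2.CHAIN_APPROX_NONE)
    for q in sorted(cs,key=len)[-2:]:
        W=np.array([onz(n,x+c0,y+r0,45)[:2] for x,y in q[:,0]],np.float32)
        print(n,'rect',cv2.minAreaRect(W),'ell',cv2.fitEllipse(W)[:2])
h=np.load('hover.npz');d=h['d']
v,u=np.mgrid[225:320,480:540]
pts=np.array([dep('scene',a,b,d[b,a]) for a,b in zip(u.ravel(),v.ravel()) if d[b,a]>0])
for lo,hi in((50,60),(60,70),(70,80),(80,90),(90,100),(100,110),(110,120),(120,140),(150,160),(160,175)):
    q=pts[(pts[:,2]>lo)&(pts[:,2]<hi)]
    q=q[np.hypot(q[:,0]-596.5,q[:,1]+264)<25]
    if len(q)>5:
        f=least_squares(lambda c:np.hypot(q[:,0]-c[0],q[:,1]-c[1])-14,[597,-264],loss='soft_l1');print(lo,hi,len(q),q.min(0).round(),q.max(0).round(),f.x.round(1),round(f.cost/len(q),2))
# same on standing vial
P=np.load('sceneP.npy')[195:240,212:242].reshape(-1,3)
q=P[(P[:,2]>8)&(P[:,2]<46)&(np.hypot(P[:,0]-434.5,P[:,1]-278.5)<25)]
print('stand',len(q),least_squares(lambda c:np.hypot(q[:,0]-c[0],q[:,1]-c[1])-14,[434,278],loss='soft_l1').x)
E
```

```text
top rect ((596.933349609375, -268.4767150878906), (34.66424560546875, 32.41441345214844), 45.16814041137695) ell ((596.5814819335938, -268.39208984375), (33.09988021850586, 35.56979751586914))
top rect ((598.0964965820312, -264.618896484375), (91.577392578125, 86.70704650878906), 61.460872650146484) ell ((596.96630859375, -268.6988220214844), (96.18949890136719, 99.29911804199219))
scene rect ((594.1773681640625, -267.0663757324219), (33.80758285522461, 34.27806854248047), 79.77639770507812) ell ((594.1524047851562, -266.413330078125), (33.37035369873047, 34.734413146972656))
scene rect ((594.5909423828125, -265.68048095703125), (87.0478744506836, 89.4657974243164), 61.50690460205078) ell ((595.2799682617188, -265.7056884765625), (99.65876770019531, 102.1863784790039))Traceback (most recent call last):
  File "<stdin>", line 14, in <module>
  File "h.py", line 16, in dep
    o,r=ray(n,u,v); return o+r*d
        ~~~^^^^^^^
  File "h.py", line 9, in ray
    i,M,o=cam(n)
          ~~~^^^
  File "h.py", line 5, in cam
    i=ctrl.camera_info(n); a=np.array(i['attitude'],float)
ValueError: time passes only in moves, steps and waits
```

```bash
sed -i 's/^def cam(n)/import functools\n@functools.lru_cache\ndef cam(n)/' h.py; python3 - <<'E'
from h import *
from scipy.optimize import least_squares
h=np.load('hover.npz');d=h['d']
v,u=np.mgrid[225:320,480:540]
pts=np.array([dep('scene',a,b,d[b,a]) for a,b in zip(u.ravel(),v.ravel()) if d[b,a]>0])
fit=lambda q,c,r:least_squares(lambda c:np.hypot(q[:,0]-c[0],q[:,1]-c[1])-r,c,loss='soft_l1')
for lo in range(50,180,10):
    q=pts[(pts[:,2]>lo)&(pts[:,2]<lo+10)]
    q=q[np.hypot(q[:,0]-596.5,q[:,1]+264)<25]
    if len(q)>5:
        f=fit(q,[597,-264],14);print(lo,len(q),q.min(0).round(),q.max(0).round(),f.x.round(1),round(f.cost/len(q),2))
P=np.load('sceneP.npy')[195:240,212:242].reshape(-1,3)
q=P[(P[:,2]>8)&(P[:,2]<46)&(np.hypot(P[:,0]-434.5,P[:,1]-278.5)<20)]
f=fit(q,[434,278],14);print('stand',len(q),f.x,f.cost/len(q))
for n in('scene','top'):
    P=np.load(n+'P.npy').reshape(-1,3);q=P[(P[:,2]>92)&(P[:,2]<98)&(np.hypot(P[:,0]-434.5,P[:,1]-278.5)<20)];print(n,len(q),cv2.minEnclosingCircle(q[:,:2].astype(np.float32)),q.mean(0))
E
```

```text
70 42 [ 585. -272.   70.] [ 595. -251.   80.] [ 600.5 -260. ] 0.32
80 46 [ 584. -273.   80.] [ 596. -249.   90.] [ 599.9 -260.1] 0.41
90 53 [ 583. -273.   90.] [ 596. -248.  100.] [ 598.3 -259.5] 0.25
100 35 [ 581. -272.  100.] [ 596. -247.  109.] [ 597.3 -260.4] 0.28
110 23 [ 577. -275.  112.] [ 609. -247.  119.] [ 590.6 -260.1] 0.89
120 33 [ 572. -273.  120.] [ 590. -250.  130.] [ 566.3 -260.3] 2.76
130 17 [ 572. -272.  131.] [ 581. -250.  136.] [ 566.4 -260.1] 2.08
140 6 [ 572. -274.  140.] [ 597. -261.  149.] [ 586.3 -262.4] 0.69
stand 202 [434.67870777 283.4358873 ] 1.1801910581291268
scene 83 ((434.41571044921875, 280.7637939453125), 13.722972869873047) [432.95491408 279.98631633  94.72712543]
top 66 ((434.7431945800781, 278.38934326171875), 12.84573745727539) [435.05378433 277.96500382  94.74319041]
```

>>> drive_tool --targets '[{"jaw": 0.02,"dx": -0.003,"dy": -0.001,"dz": 0,"wx": 0,"wy": 0,"wz": 0},{"jaw": 0.02,"dx": -0.002,"dy": 0,"dz": 0.004,"wx": 0,"wy": 0,"wz": 0},{"jaw": 0.02,"dx": 0,"dy": 0,"dz": 0.008,"wx": 0,"wy": 0,"wz": 0},{"jaw": 0.02,"dx": 0,"dy": 0,"dz": 0.004,"wx": 0,"wy": 0,"wz": 0},{"jaw": 0.02,"dx": 0,"dy": 0,"dz": 0,"wx": 0,"wy": 0,"wz": 0},{"jaw": 0.02,"dx": 0,"dy": 0,"dz": 0,"wx": 0,"wy": 0,"wz": 0},{"jaw": 0.02,"dx": 0,"dy": 0,"dz": 0,"wx": 0,"wy": 0,"wz": 0},{"jaw": 0.02,"dx": 0,"dy": 0,"dz": 0,"wx": 0,"wy": 0,"wz": 0}]'

```text
time_s: 10.5
tcp_pos: [595.4, -268.9, 91.5]
tcp_rot: [2.221, 2.221, 0.0]
force: [-0.3, 0.7, -0.2]
gripper_width: 25.4
grip_force: 44.3
```

```bash
python3 - <<'E'
from h import *
s=ctrl.state();t=s['tcp_pos'];print(t,s['force'],s['gripper_width'])
ims=[];
for k in range(4):
    im,d=ctrl.grab_frame('scene');ims.append(im.astype(float))
im=np.mean(ims,0);np.savez('h2.npz',im=im,d=d)
a=im[255:315,470:550];a=cv2.resize(a,(800,600),interpolation=2)
a=255*np.clip((a/255-.0)/1.0,0,1)**2.2
cv2.imwrite('pics/h2.png',a[:,:,::-1].astype(np.uint8))
f=lambda p:((proj('scene',p)-[470,255])*10).round().tolist()
print('well',f([[594.4,-266.6,45],[594.4,-249.6,45],[594.4,-283.6,45]]),'foot?',f([[t[0],t[1]+2,t[2]-37.5],[t[0],t[1]+2,t[2]+20]]))
E
```

```text
[ 595.35772803 -268.88992413   91.45778706] [-0.3327035   0.71971051 -0.17471614] 25.414547300661106
well [[362.0, 388.0], [273.0, 344.0], [451.0, 433.0]] foot? [[378.0, 357.0], [466.0, 164.0]]
```

View pics/h2.png

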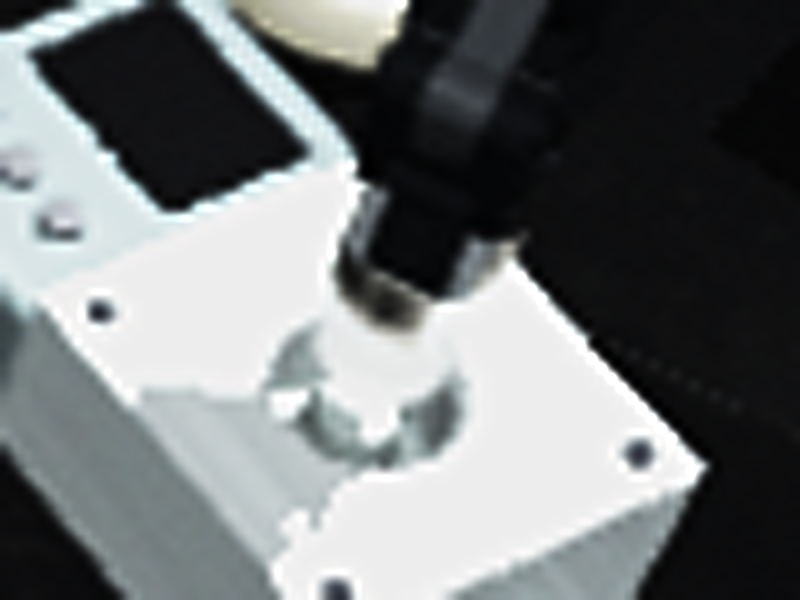

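Pixels put the well's centre at about (366,390) and the vial's foot at about (375,375), 9 mm above it. Projected down its axis the foot lands within 1 mm of the centre, so I'll lower slowly.

>>> drive_tool --targets '[{"jaw": 0.02,"dx": 0,"dy": 0,"dz": 0.003,"wx": 0,"wy": 0,"wz": 0},{"jaw": 0.02,"dx": 0,"dy": 0,"dz": 0.003,"wx": 0,"wy": 0,"wz": 0},{"jaw": 0.02,"dx": 0,"dy": 0,"dz": 0.002,"wx": 0,"wy": 0,"wz": 0},{"jaw": 0.02,"dx": 0,"dy": 0,"dz": 0.002,"wx": 0,"wy": 0,"wz": 0},{"jaw": 0.02,"dx": 0,"dy": 0,"dz": 0.002,"wx": 0,"wy": 0,"wz": 0},{"jaw": 0.02,"dx": 0,"dy": 0,"dz": 0.002,"wx": 0,"wy": 0,"wz": 0},{"jaw": 0.02,"dx": 0,"dy": 0,"dz": 0,"wx": 0,"wy": 0,"wz": 0},{"jaw": 0.02,"dx": 0,"dy": 0,"dz": 0,"wx": 0,"wy": 0,"wz": 0}]'

```text
time_s: 11.37
tcp_pos: [595.2, -268.9, 77.1]
tcp_rot: [-2.221, -2.221, 0.0]
force: [0.5, 0.2, -1.8]
gripper_width: 25.5
grip_force: 44.3
```

>>> drive_tool --targets '[{"jaw": 0.02,"dx": 0,"dy": 0,"dz": 0.001,"wx": 0,"wy": 0,"wz": 0},{"jaw": 0.02,"dx": 0,"dy": 0,"dz": 0.001,"wx": 0,"wy": 0,"wz": 0},{"jaw": 0.02,"dx": 0,"dy": 0,"dz": 0.001,"wx": 0,"wy": 0,"wz": 0},{"jaw": 0.02,"dx": 0,"dy": 0,"dz": 0.001,"wx": 0,"wy": 0,"wz": 0},{"jaw": 0.02,"dx": 0,"dy": 0,"dz": 0.001,"wx": 0,"wy": 0,"wz": 0},{"jaw": 0.02,"dx": 0,"dy": 0,"dz": 0.001,"wx": 0,"wy": 0,"wz": 0},{"jaw": 0.02,"dx": 0,"dy": 0,"dz": 0,"wx": 0,"wy": 0,"wz": 0},{"jaw": 0.02,"dx": 0,"dy": 0,"dz": 0,"wx": 0,"wy": 0,"wz": 0}]'

```text
time_s: 12.03
tcp_pos: [595.3, -268.9, 71.3]
tcp_rot: [2.221, 2.221, 0.0]
force: [-0.9, -0.2, 1.8]
gripper_width: 25.4
grip_force: 44.6
```

```bash
python3 - <<'E'
from h import *
s=ctrl.state();print(s['tcp_pos'],s['force'],s['wrist_torque'],s['gripper_width'])
E
```

```text
[ 595.26370796 -268.94671853   71.26559964] [-0.92692689 -0.1988447   1.75218005] [-0.02283417  0.05163624 -0.01334196] 25.377975373397195
```

>>> drive_tool --targets '[{"jaw": 0.02,"dx": 0,"dy": 0,"dz": 0.001,"wx": 0,"wy": 0,"wz": 0},{"jaw": 0.02,"dx": 0,"dy": 0,"dz": 0.001,"wx": 0,"wy": 0,"wz": 0},{"jaw": 0.02,"dx": 0,"dy": 0,"dz": 0.001,"wx": 0,"wy": 0,"wz": 0},{"jaw": 0.02,"dx": 0,"dy": 0,"dz": 0.001,"wx": 0,"wy": 0,"wz": 0},{"jaw": 0.02,"dx": 0,"dy": 0,"dz": 0.0005,"wx": 0,"wy": 0,"wz": 0},{"jaw": 0.02,"dx": 0,"dy": 0,"dz": 0.0005,"wx": 0,"wy": 0,"wz": 0},{"jaw": 0.02,"dx": 0,"dy": 0,"dz": 0,"wx": 0,"wy": 0,"wz": 0},{"jaw": 0.02,"dx": 0,"dy": 0,"dz": 0,"wx": 0,"wy": 0,"wz": 0}]'

```text
time_s: 12.7
tcp_pos: [595.3, -268.9, 66.3]
tcp_rot: [2.221, 2.221, 0.0]
force: [0.2, -0.5, 2.7]
gripper_width: 25.8
grip_force: 44.7
```

>>> drive_tool --targets '[{"jaw": 0.02,"dx": 0,"dy": 0,"dz": 0.0005,"wx": 0,"wy": 0,"wz": 0},{"jaw": 0.02,"dx": 0,"dy": 0,"dz": 0.0005,"wx": 0,"wy": 0,"wz": 0},{"jaw": 0.02,"dx": 0,"dy": 0,"dz": 0.0005,"wx": 0,"wy": 0,"wz": 0},{"jaw": 0.02,"dx": 0,"dy": 0,"dz": 0.0005,"wx": 0,"wy": 0,"wz": 0},{"jaw": 0.02,"dx": 0,"dy": 0,"dz": 0,"wx": 0,"wy": 0,"wz": 0},{"jaw": 0.02,"dx": 0,"dy": 0,"dz": 0,"wx": 0,"wy": 0,"wz": 0},{"jaw": 0.02,"dx": 0,"dy": 0,"dz": 0,"wx": 0,"wy": 0,"wz": 0},{"jaw": 0.02,"dx": 0,"dy": 0,"dz": 0,"wx": 0,"wy": 0,"wz": 0}]' --grip_force 55

```text
time_s: 13.37
tcp_pos: [595.3, -268.9, 64.3]
tcp_rot: [2.221, 2.221, 0.0]
force: [1.4, -0.3, 2.2]
gripper_width: 25.4
grip_force: 55.7
```

>>> drive_tool --targets '[{"jaw": 0.02,"dx": 0,"dy": 0,"dz": 0.0005,"wx": 0,"wy": 0,"wz": 0},{"jaw": 0.02,"dx": 0,"dy": 0,"dz": 0.0005,"wx": 0,"wy": 0,"wz": 0},{"jaw": 0.02,"dx": 0,"dy": 0,"dz": 0.0005,"wx": 0,"wy": 0,"wz": 0},{"jaw": 0.02,"dx": 0,"dy": 0,"dz": 0.0005,"wx": 0,"wy": 0,"wz": 0},{"jaw": 0.02,"dx": 0,"dy": 0,"dz": 0,"wx": 0,"wy": 0,"wz": 0},{"jaw": 0.02,"dx": 0,"dy": 0,"dz": 0,"wx": 0,"wy": 0,"wz": 0},{"jaw": 0.02,"dx": 0,"dy": 0,"dz": 0,"wx": 0,"wy": 0,"wz": 0},{"jaw": 0.02,"dx": 0,"dy": 0,"dz": 0,"wx": 0,"wy": 0,"wz": 0}]'

```text
time_s: 14.03
tcp_pos: [595.5, -269.2, 63.7]
tcp_rot: [2.221, 2.221, 0.0]
force: [-3.6, 0.4, 16.1]
gripper_width: 25.7
grip_force: 56.4
```

>>> drive_tool --targets '[{"jaw": 0.02,"dx": 0,"dy": -0.0003,"dz": 0,"wx": 0,"wy": 0,"wz": 0},{"jaw": 0.02,"dx": 0,"dy": 0,"dz": 0,"wx": 0,"wy": 0,"wz": 0},{"jaw": 0.02,"dx": 0,"dy": 0,"dz": 0,"wx": 0,"wy": 0,"wz": 0},{"jaw": 0.02,"dx": 0,"dy": 0,"dz": 0,"wx": 0,"wy": 0,"wz": 0},{"jaw": 0.02,"dx": 0,"dy": 0,"dz": 0,"wx": 0,"wy": 0,"wz": 0},{"jaw": 0.02,"dx": 0,"dy": 0,"dz": 0,"wx": 0,"wy": 0,"wz": 0},{"jaw": 0.02,"dx": 0,"dy": 0,"dz": 0,"wx": 0,"wy": 0,"wz": 0},{"jaw": 0.02,"dx": 0,"dy": 0,"dz": 0,"wx": 0,"wy": 0,"wz": 0}]'

```text
time_s: 14.7
tcp_pos: [595.4, -269.2, 63.8]
tcp_rot: [2.22, 2.22, 0.001]
force: [-1.3, 1.7, 15.3]
gripper_width: 25.2
grip_force: 56.5
```

```bash
python3 - <<'E'
from h import *
s=ctrl.state();print(s['tcp_pos'],s['force'],s['wrist_torque'],s['gripper_width'])
im=np.mean([ctrl.grab_frame('scene')[0].astype(float) for k in range(4)],0)
a=cv2.resize(im[255:315,470:550],(800,600),interpolation=2)
cv2.imwrite('pics/end.png',(255*(a/255)**1.5)[:,:,::-1].astype(np.uint8))
s=ctrl.state();print(s['tcp_pos'],s['force'])
E
```

```text
[ 595.43396993 -269.15234541   63.76977103] [-1.3095893   1.65653393 15.31707561] [ 0.23686991  0.47046634 -0.02938033] 25.158343516413698
[ 595.4115608  -269.15714655   63.76257916] [-1.32665905  0.15877413 15.56768005]
```

View pics/end.png

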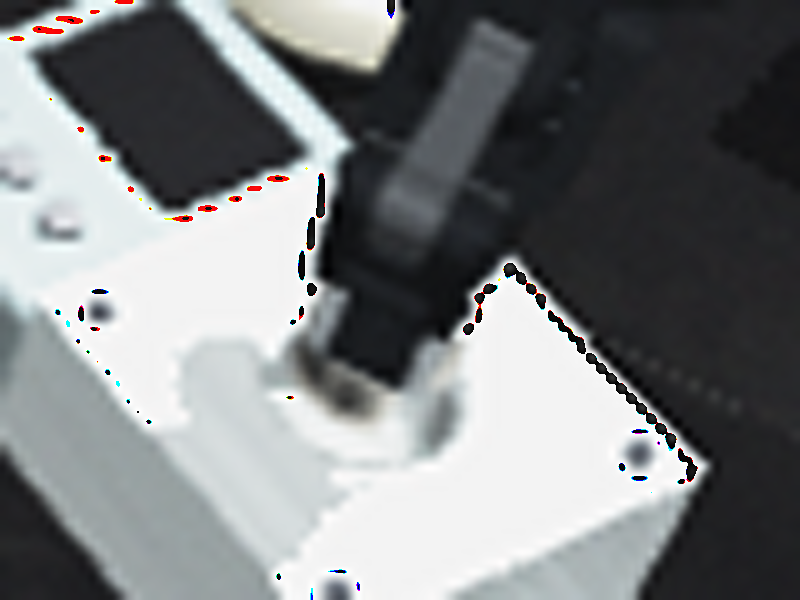

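The end view shows the vial upright inside the well, with the foot at about (345,430), the fingers well above the block and nothing else disturbed. The upward force is steady at 15.5 N with little side force, and the arm is no longer moving down: it came up hard on the stop. Handing in.

```bash
python3 -c "
from cell import ctrl
print(ctrl.job_done())"
```

```text
the job is handed in; nothing more can be done
None
```

I put the tall vial foot down in the gauge well and pressed it onto the depth stop, about 19 mm below the mouth; I handed in at about 15 s, still gripping it upright with a steady 15.5 N, and the result was not reported back.

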